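# Get the lane cards out from behind the stamp and glue stick

### The arm

A 6-joint arm with a two-finger parallel gripper is mounted at the origin on a cart in front of the work surface, level with it; the furniture and walls round the work are solid. World frame = base frame: x ahead of the robot, y to its left, z up, the work surface at z = 0. Lengths are in m, angles in rad, forces in N, time in s.
With the tool pointing down it reaches from about 0.225 to 0.875 m from the base axis. Payload 3.4 kg.
Tool frame: the origin (TCP) lies between the finger pads; the fingertips stand 11 mm ahead of it and the grasp point (between the pads) lies 8 mm behind it; z points along the fingers, y is the line along which they close (so a half turn about z gives the same grasp; the last joint's range is limited). The gripper opens to 85 mm and grips with 20 to 120 N. Pads are 22 mm wide; open, the fingers measure 114 mm over their backs; the gripper's body (76 mm by 85 mm) begins 54 mm behind the grasp point. The pads swing forward as they close: fully open they stand 13 mm farther back than shut.
Start: joints at [1.027, 0.276, 1.505, -0, 1.361, -0.121], TCP at [0.236, 0.524, 0.242] pointing down, gripper open.
Joint ranges: [-2.89, 2.89], [-0.75, 2.08], [0.22, 2.7], [-1.18, 4.32], [0.11, 2.71], [-2.7, 2.7]. Speed limits (rad/s): [2.57, 2.57, 3.14, 3.14, 3.14, 3.14].

### API

Orientations are given as a unit quaternion [w, x, y, z].
In Python, from rig import manip, imaging gives the robot as it stands. The module is installed in compiled form; this text tells all that it offers.
- The arm moves only by the tool jog_arm, never from a script. Its argument "deltas" is one flat list of numbers, 7 for each row, row after row: the turn, a rotation vector about the world's x, y, z in degrees, then the shift along the world's x, y, z in mm, then the opening, from 0 (shut) to 1 (fully open). In form: [ax, ay, az, tx, ty, tz, gripper, ax, ay, az, tx, ty, tz, gripper, ...]. A call has 1 to 20 rows; each row is the pose to reach, as a shift and turn from the pose commanded when the call began; what a row does not reach only later rows make up. A row lasts 1/10 s, in which the tool goes at most 50 mm and 8.59 degrees, less where a joint would pass 70% of its speed; a pose out of reach is approached as far as the arm can. A call with a gripper value outside its range is refused whole. The fingers move at their own pace and stop on an object; "grip_force" is the grip in N (left out, the last holds). Time passes only in rows, so rows that repeat a pose let the fingers close. It gives the time, the measured TCP pose, the force, the opening and the grip force at its end, in the units of the state.
- manip.get_state(): the state, without advancing time (a new reading comes with each control period).
- imaging.get_image(name): name is "side" or "top" or "wrist"; returns the picture (480x640x3 uint8, blue, green, red); there is no depth.
- imaging.calibration(name): a dict with "mtx" (3x3 intrinsics, pixels), "cam_to_world" (4x4, takes a point from camera to world coordinates). Camera axes: x right, y down, z forward; pixel columns grow to the right and rows downward; lengths in m; the calibration is good to about 2 mm. A picture is of the moment at which its call begins: read the wrist's pose just before it. calibration takes no time and is no camera call; for the wrist camera it gives the pose at the moment of the call.
- manip.sign_off(): hands the job in; it is judged then, once.
The state is a dict: "clock": time; "qpos": joint angles; "qd": joint speeds; "effort": joint torques, N m; "position": TCP position; "ee_rot": TCP orientation; "contact_force": force on the tool from outside, world axes, zero at the start; "moment": the same for the moment, N m; "width": finger opening in m; "gripper_force": force on a finger pad.
Only numpy, scipy, OpenCV 4.12 (cv2) and the standard library are available. Lean on these libraries where they do the work, as an engineer would, in place of code of your own. Each camera call takes 0.05 s, during which the arm holds its last target. There are 200 camera calls.

### The job

The stack of lane cards lies in the desk tidy, shut in behind the date stamp and the glue stick. First stand the stamp and the glue stick upright in the small side tray, then lay the cards flat and square in the middle of the card reader, and only then stand the stamp and the glue stick back in the tidy, upright, each just where and as it stood at the start. Leave the coin roll in the tidy alone.

Things in the scene. Friction and masses are not known exactly. Their poses are not given: they have to be found in the camera images.
- lane_cards: Stack of white and blue plastic lane cards, one rigid block 56 (its x) x 88 (its y) x 22 mm high, about 0.16 kg, lying flat in the tidy behind the stamp and the glue stick; origin at the centre of its underside, z up. Grip it across the 56 mm.
- date_stamp: Standing hand stamp with red grip on a black foot, 30 (its x) x 46 (its y) x 74 mm high, about 0.09 kg. The foot is 30 x 46 mm up to 16 mm, a narrower neck 22 x 36 mm up to 40 mm, the red grip 28 x 44 mm from 40 to 74 mm. Origin at the centre of its underside, z up. Grip the red part across x.
- glue_stick: Standing glue stick, a round white and yellow tube of 27 mm diameter, 92 mm high, about 0.035 kg; origin at the centre of its underside, z up.
- coin_roll: Paper-wrapped coin roll standing in the rear left corner of the tidy (+x, +y of the tidy), 26 mm diameter, 52 mm high, loose; leave it alone. Origin at the centre of its underside, z up.
- desk_tidy: Grey desk tidy, fixed for the episode, 164 (its x) x 200 (its y) mm, with a floor 5 mm thick on which the stamp, glue stick, cards and coin roll stand. Walls 4 mm thick: back wall (at +x) and side walls (at +y and -y) 45 mm high, the side walls only 22 mm high in the front 42 mm, and a lip 8 mm high at the open front (-x). Origin at the centre of its underside, x toward the back wall, z up.
- side_tray: Low black open tray, empty and fixed for the episode, 110 (its x) x 160 (its y) x 20 mm high, walls and floor 4 mm thick; origin at the centre of its underside, z up. The stamp and glue stick are parked in it.
- card_reader: Flat navy-topped card reader pad with rounded corners, fixed for the episode, 150 (its x) x 128 (its y) x 30 mm high; origin at the centre of its underside, z up. Its top is flat but slopes slightly (0.04 rad) and is 27 mm high at the centre; the cards go there.
- ticket_printer: Big black ticket printer, fixed, always in the same place between the tidy and the right end of the desk, about 227 (its x) x 147 (its y) x 156 mm high; origin at the centre of its underside, z up. Carry things over it high enough, or round it.
Mind the look-alikes: they are no part of the job. Leave any turquoise look-alike of the date_stamp alone.

How it is judged:
By the outcome, as a careful person would: the job done as asked, in the order asked, and still so for the second after the job is handed in, with the robot touching nothing.
It also fails if it takes over 147 s, if anything falls off the work surface, if the arm or the gripper's body presses on something with over 40 N, if the wrist force passes 120 N, or if a joint passes its speed limit or range.

## Working session

There is one attempt and no reset: what is moved stays moved. The work goes in short steps, Python scripts to look and compute and a tool call to move; the robot and the scene stay as the last step left them, time stands still between calls to the robot, and variables do not carry over. Pictures are saved under pics/ and viewed, at most 14 in all, crops included, and the job is handed in when it is done.

Besides the shell and the picture viewer there is one more tool, called after "Emit:" in YAML: its name, and indented under it one key for each argument. jog_arm: Moves the arm, as the interface text tells. Its arguments: {"type":"object","properties":{"deltas":{"type":"array"},"grip_force":{"type":"number"}},"required":["deltas"]}

```bash
mkdir -p pics
cat > h.py <<'E'
import numpy as np, cv2
from rig import manip, imaging
def snap(n,f):
    im=imaging.get_image(n); cv2.imwrite('pics/'+f,im); return im
def px2w(n,u,v,z,cal=None):
    c=cal or imaging.calibration(n); K=np.array(c['mtx']);T=np.array(c['cam_to_world'])
    d=T[:3,:3]@np.linalg.solve(K,[u,v,1]); o=T[:3,3]
    return o+d*(z-o[2])/d[2]
def w2px(n,p,cal=None):
    c=cal or imaging.calibration(n); K=np.array(c['mtx']);T=np.array(c['cam_to_world'])
    q=K@(T[:3,:3].T@(np.array(p)-T[:3,3])); return q[:2]/q[2]
E
python3 - <<'E'
from h import *
np.set_printoptions(precision=4,suppress=True)
print(manip.get_state())
for n in('side','top','wrist'):
    snap(n,n+'0.png'); c=imaging.calibration(n); print(n,np.array(c['mtx']),np.array(c['cam_to_world']))
E
```

```text
{'clock': 0.0, 'qpos': array([ 1.027 ,  0.2766,  1.5062,  0.    ,  1.3607, -0.121 ]), 'qd': array([-0.001 , -0.0003, -0.0011, -0.0013,  0.001 , -0.001 ]), 'effort': array([ -0.0004, -41.6777, -24.5798,  -0.0001,   0.0111,  -0.    ]), 'position': array([0.2356, 0.5239, 0.2414]), 'ee_rot': array([-0.0003,  0.2098,  0.9777, -0.0009]), 'contact_force': array([-0.1221,  0.075 ,  0.1032]), 'moment': array([-0.0143,  0.032 ,  0.0087]), 'gripper_force': 0.0, 'width': 0.08527501479364517}
side [[575.5055   0.     323.238 ]
 [  0.     575.5055 235.1848]
 [  0.       0.       1.    ]] [[-0.9249 -0.2285  0.3038  0.0708]
 [-0.38    0.5313 -0.7572  1.0664]
 [ 0.0116 -0.8158 -0.5782  0.8504]
 [ 0.      0.      0.      1.    ]]
top [[450.4674   0.     320.1645]
 [  0.     450.4674 241.788 ]
 [  0.       0.       1.    ]] [[-0.0034 -0.9945  0.105   0.421 ]
 [-1.      0.0031 -0.0024  0.0211]
 [ 0.002  -0.1051 -0.9945  0.9916]
 [ 0.      0.      0.      1.    ]]
wrist [[422.9814   0.     319.74  ]
 [  0.     422.9814 248.3747]
 [  0.       0.       1.    ]] [[ 0.4095  0.8756  0.2561  0.1699]
 [ 0.9123 -0.3923 -0.1176  0.5537]
 [-0.0025  0.2818 -0.9595  0.3737]
 [ 0.      0.      0.      1.    ]]
```

View pics/top0.png

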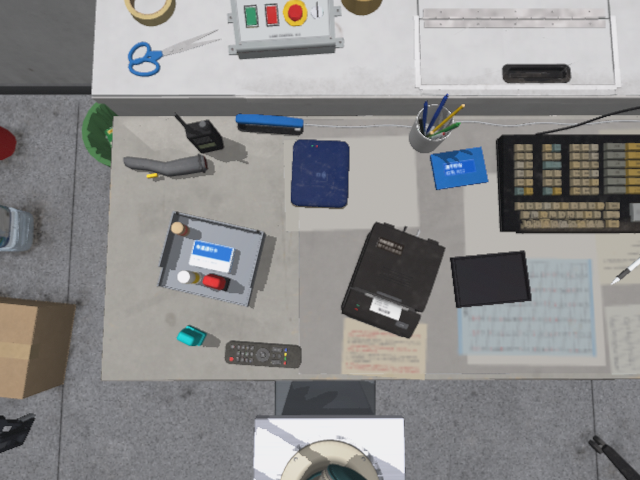

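View pics/side0.png

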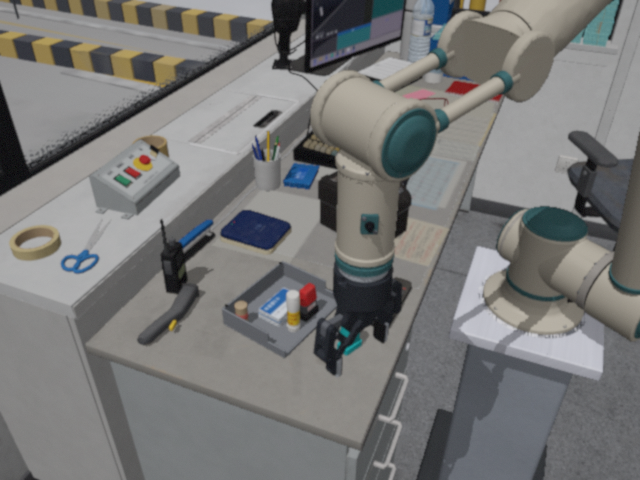

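Top view: the red stamp, with its black foot, is at (215,282) in the tidy. The turquoise look-alike lies at (191,336), outside the tidy. The red one fits the description. The glue stick is at about (185,277), the coin roll at (178,229), the cards at (213,255), the reader at (320,173) and the tray at (490,279). I'll enlarge this area to confirm.

Run:
```python
from h import *
im=cv2.imread('pics/top0.png')
cv2.imwrite('pics/c1.png',cv2.resize(im[205:350,150:290],None,fx=4.1,fy=4.1,interpolation=cv2.INTER_CUBIC))
a=cv2.resize(im[130:218,280:360],None,fx=5,fy=5,interpolation=cv2.INTER_CUBIC)
b=cv2.resize(im[240:315,440:540],None,fx=4,fy=4,interpolation=cv2.INTER_CUBIC)
o=np.zeros((440,800,3),np.uint8);o[:440,:400]=a;o[:300,400:]=b
cv2.imwrite('pics/c2.png',o)
for n,u,v,z in [('tidy',213,258,0),('stamp',217,282,.079),('glue',185,277,.097),('cards',212,257,.027),('reader',320,173,.027),('tray',490,279,.02),('printer',395,275,.15)]: print(n,px2w('top',u,v,z).round(3))
```

```text
tidy [0.491 0.255 0.   ]
stamp [0.436 0.227 0.079]
glue [0.446 0.287 0.097]
cards [0.491 0.251 0.027]
reader [0.674 0.019 0.027]
tray [ 0.442 -0.346  0.02 ]
printer [ 0.447 -0.12   0.15 ]
```

View pics/c1.png

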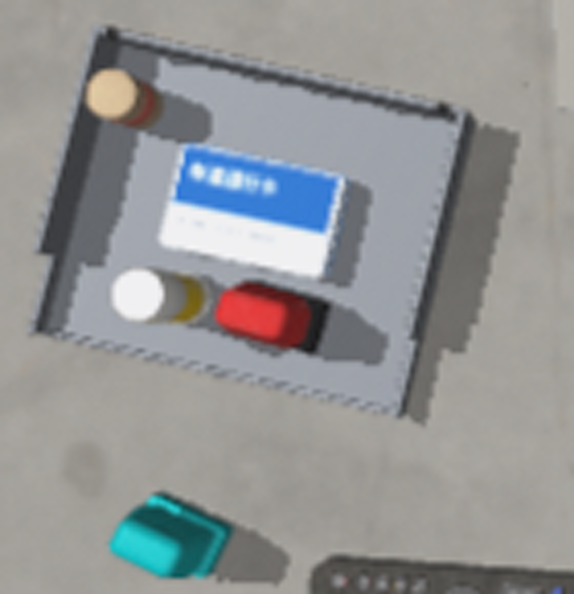

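View pics/c2.png

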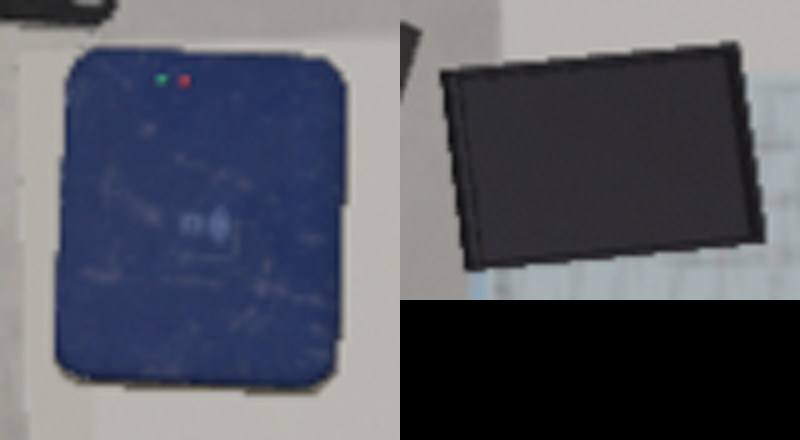

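Confirmed: the red stamp stands beside the white and yellow glue stick, with the cards behind them. The turquoise one is outside the tidy and stays there. Next I'll take a nearer look with the wrist camera.

Emit:
jog_arm:
  deltas: [0,0,-8,22,-26,8,1,0,0,-16,44,-52,16,1,0,0,-24,66,-78,24,1,0,0,-32,88,-104,32,1,0,0,-40,112,-132,39,1,0,0,-48,136,-158,48,1,0,0,-56,160,-184,56,1,0,0,-64,184,-216,64,1,0,0,-72,204,-240,72,1,0,0,-78,224,-264,78,1,0,0,-78,224,-264,78,1,0,0,-78,224,-264,78,1,0,0,-78,224,-264,78,1]

```text
clock: 1.45
position: [0.4592, 0.2608, 0.3199]
ee_rot: [-0.0, 0.778, 0.628, -0.0]
contact_force: [0.3, 0.3, -0.2]
width: 0.0856
gripper_force: 0.0
```

Run:
```python
from h import *
import json
s=manip.get_state();print(s['position'],s['ee_rot'],s['clock'])
c=imaging.calibration('wrist'); im=snap('wrist','w1.png')
json.dump({k:np.array(v).tolist() for k,v in c.items()},open('w1.json','w'))
cv2.imwrite('pics/w1b.png',cv2.resize(im,(800,600),interpolation=cv2.INTER_CUBIC))
```

```text
[0.45921645 0.26083004 0.31987463] [-4.47251937e-04  7.78030581e-01  6.28226087e-01 -4.45483257e-04] 1.45
```

View pics/w1b.png

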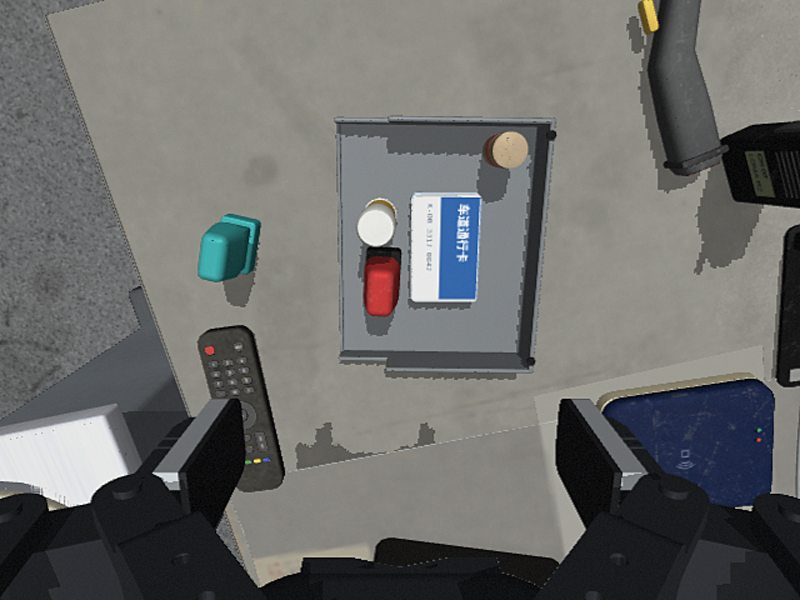

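The wrist view (800-px scale) shows the tidy's rear rim corners at (555,118) and (534,372), and the front corners at (337,120) and (341,360). The card top corners are (413,193), (480,195), (477,302) and (410,301). The glue top is at (376,225), and the red stamp covers about (364..400, 258..316), with its foot's rear edge at y≈248.

Run:
```python
from h import *
import json
c=json.load(open('w1.json'))
im=cv2.imread('pics/w1.png')
cv2.imwrite('pics/c3.png',cv2.resize(im[140:270,265:395],None,fx=4.6,fy=4.6,interpolation=cv2.INTER_CUBIC))
def P(u,v,z): return px2w('wrist',u*.8,v*.8,z,c)[:2]*1000
t=[P(337,120,.022),P(555,118,.045),P(534,372,.045),P(341,360,.022)]
print('tidy',np.round(t,1),'centre',np.mean(t,0)); 
for i in range(4): d=t[(i+1)%4]-t[i]; print(np.hypot(*d).round(1),np.degrees(np.arctan2(d[1],d[0])).round(1))
t=[P(413,193,.027),P(480,195,.027),P(477,302,.027),P(410,301,.027)]
print('cards',np.round(t,1),'centre',np.mean(t,0)); 
for i in range(4): d=t[(i+1)%4]-t[i]; print(np.hypot(*d).round(1),np.degrees(np.arctan2(d[1],d[0])).round(1))
print('glue',P(376,225,.097),'r',np.linalg.norm(P(357,225,.097)-P(395,225,.097)))
```

```text
tidy [[431.7 365.9]
 [588.7 332.2]
 [546.1 138.2]
 [387.3 173.8]] centre [488.4727021  252.53828433]
160.6 -12.1
198.7 -102.4
162.8 167.4
197.2 77.0
cards [[477.5 300.5]
 [528.8 287.9]
 [511.7 202.2]
 [457.2 214.7]] centre [493.79666351 251.32539826]
52.8 -13.8
87.4 -101.3
55.9 167.0
88.1 76.7
glue [448.46700116 290.16623107] r 25.386140835710894
```

View pics/c3.png

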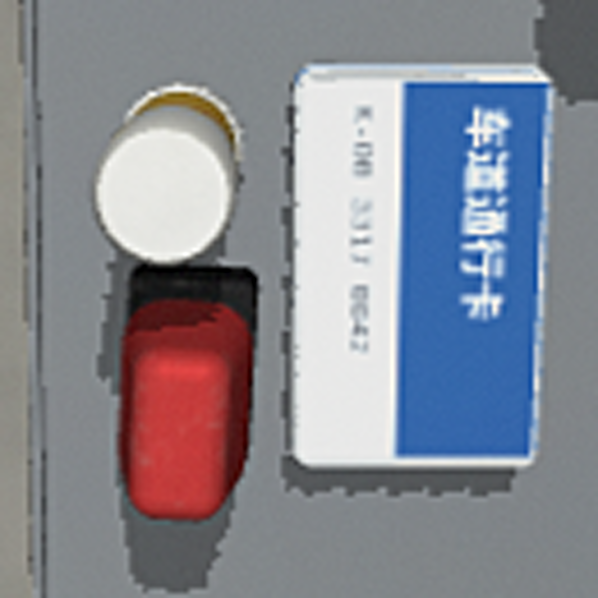

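Run:
```python
from h import *
import json
c=json.load(open('w1.json'))
def P(u,v,z): return px2w('wrist',265+u/4.6,140+v/4.6,z,c)[:2]*1000
a,b=P(133,268,.021),P(258,270,.021); d=b-a; print(a,b,np.hypot(*d),np.degrees(np.arctan2(d[1],d[0])))
yaw=np.radians(-12.5);ex=np.array([np.cos(yaw),np.sin(yaw)]);ey=np.array([-ex[1],ex[0]])
s1=(a+b)/2-23*ey; print('stamp from foot',s1)
print('stamp from grip end',P(185,520,.078)+22*ey)
g=P(164,195,.097);print('glue',g, 'diam',np.linalg.norm(P(96,193,.097)-P(233,193,.097)), 'base far edge',P(185,85,.006)-13.5*ey)
cd=[P(298,68,.027),P(552,75,.027),P(533,465,.027),P(291,465,.027)]
print('cards',np.round(cd,1),np.mean(cd,0))
t=np.array([488.5,252.5])
for n,p in(('stamp',s1),('glue',g),('cards',np.mean(cd,0))): print(n,'in tidy',(p-t)@ex,(p-t)@ey)
# render overlay of fits on top image for check
for n,p,z in (('stamp',s1,.079),('glue',g,.097),('cards',np.mean(cd,0),.027)): print(n,w2px('top',[p[0]/1e3,p[1]/1e3,z]))
# reader and tray
def R(u,v,z): return px2w('top',280+u/5,130+v/5,z)[:2]*1000
def T(u,v,z): return px2w('top',440+(u-400)/4,240+v/4,z)[:2]*1000
def quad(n,q):
    q=np.array(q);print(n,q.round(1).tolist(),'c',q.mean(0).round(1))
    for i in range(4): d=q[(i+1)%4]-q[i]; print(np.hypot(*d).round(1),np.degrees(np.arctan2(d[1],d[0])).round(1))
quad('tray',[T(442,72,.02),T(738,43,.02),T(765,241,.02),T(467,270,.02)])
# reader edges intersect: left (66,100)-(56,350); right (347,100)-(334,360); top (100,47)-(310,57); bottom (90,380)-(300,390)
def X(a,b,c,d):
    f=lambda p:np.array([*p,1.]); r=np.cross(np.cross(f(a),f(b)),np.cross(f(c),f(d))); return r[:2]/r[2]
L=((66,100),(56,350));Ri=((347,100),(334,360));Tp=((100,47),(310,57));B=((90,380),(300,388))
quad('reader',[R(*X(*L,*Tp),.027),R(*X(*Tp,*Ri),.027),R(*X(*Ri,*B),.027),R(*X(*B,*L),.027)])
```

```text
[432.03441601 264.76169539] [459.20933214 258.47398348] 27.892855493633068 -13.027797068377197
stamp from foot [440.64376295 239.16303127]
stamp from grip end [440.94726059 243.08027259]
glue [447.90396329 288.25152059] diam 24.902960038128263 base far edge [448.49403925 287.20809272]
cards [[476.9 300.2]
 [529.7 287.4]
 [511.  202.9]
 [457.4 214.4]] [493.74591749 251.22967686]
stamp in tidy -43.83520478404297 -23.378814786428038
glue in tidy -47.371793860295604 26.117476283222004
cards in tidy 5.3965165529912476 -0.10478705389994422
stamp [211.14747801 279.94646245]
glue [184.24954342 276.16047927]
cards [211.85036497 255.63249516]
tray [[487.5, -262.9], [502.7, -423.8], [396.3, -432.9], [381.5, -272.7]] c [ 442.  -348.1]
161.6 -84.6
106.8 -175.1
160.9 95.3
106.5 5.3
reader [[750.9, 76.5], [744.5, -47.3], [596.8, -38.7], [601.8, 81.9]] c [673.5  18.1]
124.0 -93.0
147.9 176.6
120.7 87.6
149.2 -2.1
```

Emit:
jog_arm:
  deltas: [0,0,0,-9,-10,-40,1,0,0,0,-18,-19,-80,1,0,0,0,-18,-19,-120,1,0,0,0,-18,-19,-160,1,0,0,0,-18,-19,-200,1,0,0,0,-18,-19,-230,1,0,0,0,-18,-19,-250,1,0,0,0,-18,-19,-266,1,0,0,0,-18,-19,-266,1,0,0,0,-18,-19,-266,1,0,0,0,-18,-19,-266,0,0,0,0,-18,-19,-266,0,0,0,0,-18,-19,-266,0,0,0,0,-18,-19,-266,0,0,0,0,-18,-19,-266,0,0,0,0,-18,-19,-266,0,0,0,0,-18,-19,-266,0,0,0,0,-18,-19,-266,0]
  grip_force: 40

```text
clock: 3.3
position: [0.4422, 0.2415, 0.0551]
ee_rot: [0.0, 0.778, 0.628, 0.0]
contact_force: [-1.7, 0.3, 6.2]
width: 0.0258
gripper_force: 38.8
```

Emit:
jog_arm:
  deltas: [0,0,0,0,0,10,0,0,0,0,0,0,35,0,0,0,0,0,0,75,0,0,0,0,0,0,120,0,0,0,0,0,0,165,0,0,0,0,0,0,200,0,0,0,0,0,-20,210,0,0,0,0,0,-55,210,0,0,0,0,0,-95,210,0,0,0,0,0,-140,210,0,0,0,0,0,-185,210,0,0,0,0,0,-230,210,0,0,0,0,0,-275,210,0,0,0,0,0,-320,210,0,0,0,0,0,-365,210,0,0,0,0,0,-410,210,0,0,0,0,0,-455,210,0,0,0,0,0,-500,210,0,0,0,0,0,-545,210,0,0,0,0,0,-585,210,0]

```text
clock: 5.3
position: [0.4414, -0.3458, 0.2646]
ee_rot: [0.0, 0.779, 0.627, -0.0]
contact_force: [1.1, 0.8, -1.0]
width: 0.0256
gripper_force: 39.5
```

Emit:
jog_arm:
  deltas: [0,0,0,0,-25,0,0,0,0,0,0,-40,-20,0,0,0,0,0,-40,-60,0,0,0,0,0,-40,-100,0,0,0,0,0,-40,-135,0,0,0,0,0,-40,-165,0,0,0,0,0,-40,-185,0,0,0,0,0,-40,-198,0,0,0,0,0,-40,-205,0,0,0,0,0,-40,-208,0,0,0,0,0,-40,-208,0]

```text
clock: 6.4
position: [0.4423, -0.384, 0.0569]
ee_rot: [0.001, 0.778, 0.628, 0.0]
contact_force: [0.6, -0.0, -0.9]
width: 0.0261
gripper_force: 39.5
```

Emit:
jog_arm:
  deltas: [0,0,0,0,0,-1,0,0,0,0,0,0,-2,0,0,0,0,0,0,-2.5,0,0,0,0,0,0,-2.5,0,0,0,0,0,0,-2.5,0]

```text
clock: 6.9
position: [0.4421, -0.3838, 0.0542]
ee_rot: [0.0, 0.778, 0.628, 0.0]
contact_force: [0.1, 0.3, 1.3]
width: 0.026
gripper_force: 39.6
```

Emit:
jog_arm:
  deltas: [0,0,0,0,0,0,0.5,0,0,0,0,0,0,0.7,0,0,0,0,0,0,1,0,0,0,0,0,0,1,0,0,0,0,0,25,1,0,0,0,0,0,70,1,0,0,0,0,0,115,1,0,0,0,0,0,160,1,0,0,0,2,20,200,1,0,0,0,2,65,215,1,0,0,0,2,112,215,1,0,0,0,2,160,215,1,0,0,0,2,208,215,1,0,0,0,2,256,215,1,0,0,0,2,304,215,1,0,0,0,2,352,215,1,0,0,0,4,400,215,1,0,0,0,4,448,215,1,0,0,0,6,496,215,1,0,0,0,6,544,215,1]

```text
clock: 8.9
position: [0.4477, 0.1624, 0.2691]
ee_rot: [0.0, 0.778, 0.628, 0.0]
contact_force: [0.3, 0.4, 0.1]
width: 0.0857
gripper_force: 0.0
```

Emit:
jog_arm:
  deltas: [0,0,0,0,45,0,1,0,0,0,0,90,0,1,0,0,0,0,120,-5,1,0,0,0,0,128,-30,1,0,0,0,0,128,-70,1,0,0,0,0,128,-110,1,0,0,0,0,128,-145,1,0,0,0,0,128,-175,1,0,0,0,0,128,-192,1,0,0,0,0,128,-199,1,0,0,0,0,128,-199,1,0,0,0,0,128,-199,1]
  grip_force: 25

```text
clock: 10.1
position: [0.4487, 0.2888, 0.0707]
ee_rot: [0.0, 0.778, 0.628, 0.001]
contact_force: [0.3, 0.5, 0.5]
width: 0.0854
gripper_force: 0.0
```

Emit:
jog_arm:
  deltas: [0,0,0,0,0,0,0,0,0,0,0,0,0,0,0,0,0,0,0,0,0,0,0,0,0,0,0,0,0,0,0,0,0,0,0,0,0,0,0,0,0,0,0,0,0,0,0,0,0,0,0,0,0,0,0,0]

```text
clock: 10.9
position: [0.4482, 0.2885, 0.0703]
ee_rot: [0.0, 0.778, 0.628, 0.0]
contact_force: [-1.0, 0.3, 5.5]
width: 0.0267
gripper_force: 24.8
```

Emit:
jog_arm:
  deltas: [0,0,0,0,0,10,0,0,0,0,0,0,35,0,0,0,0,0,0,75,0,0,0,0,0,0,120,0,0,0,0,0,0,165,0,0,0,0,0,0,200,0,0,0,0,0,-20,210,0,0,0,0,0,-55,210,0,0,0,0,0,-95,210,0,0,0,0,0,-140,210,0,0,0,0,0,-185,210,0,0,0,0,0,-230,210,0,0,0,0,0,-275,210,0,0,0,0,0,-320,210,0,0,0,0,-2,-365,210,0,0,0,0,-4,-410,210,0,0,0,0,-6,-455,210,0,0,0,0,-6,-500,210,0,0,0,0,-6,-545,210,0,0,0,0,-6,-580,210,0]

```text
clock: 12.9
position: [0.4414, -0.2942, 0.2799]
ee_rot: [0.0, 0.779, 0.627, -0.0]
contact_force: [0.6, 1.3, 0.0]
width: 0.0268
gripper_force: 24.7
```

Emit:
jog_arm:
  deltas: [0,0,0,0,-18,0,0,0,0,0,0,-18,-20,0,0,0,0,0,-18,-60,0,0,0,0,0,-18,-100,0,0,0,0,0,-18,-135,0,0,0,0,0,-18,-165,0,0,0,0,0,-18,-185,0,0,0,0,0,-18,-198,0,0,0,0,0,-18,-205,0,0,0,0,0,-18,-208,0,0,0,0,0,-18,-210,0,0,0,0,0,-18,-210,0]

```text
clock: 14.1
position: [0.4423, -0.3097, 0.0704]
ee_rot: [0.001, 0.778, 0.628, 0.0]
contact_force: [0.1, 0.4, -0.0]
width: 0.0265
gripper_force: 24.7
```

Emit:
jog_arm:
  deltas: [0,0,0,0,0,-0.8,0,0,0,0,0,0,-0.8,0,0,0,0,0,0,-0.8,0.5,0,0,0,0,0,-0.8,0.7,0,0,0,0,0,-0.8,1,0,0,0,0,0,-0.8,1,0,0,0,0,0,25,1,0,0,0,0,0,70,1,0,0,0,0,0,115,1,0,0,0,0,0,160,1,0,0,0,0,0,200,1,0,0,0,0,0,230,1,0,0,0,0,0,230,1]

```text
clock: 15.4
position: [0.4437, -0.3111, 0.305]
ee_rot: [0.005, 0.778, 0.628, 0.001]
contact_force: [-0.3, -0.1, 0.3]
width: 0.085
gripper_force: 0.0
```

Run:
```python
from h import *
a=snap('wrist','w2.png');b=snap('top','t2.png')
o=np.zeros((480,800,3),np.uint8);o[:360,:400]=cv2.resize(a,None,fx=.75,fy=.75)[:, :400];
o=np.hstack([cv2.resize(a,(520,390)),np.zeros((390,280,3),np.uint8)])
o=np.vstack([o,np.zeros((210,800,3),np.uint8)])
o[:268,520:]=cv2.resize(b[150:284,155:295],(280,268),interpolation=cv2.INTER_CUBIC)
o[300:600,520:]=cv2.resize(b[205:355,150:290],(280,300),interpolation=cv2.INTER_CUBIC)
o[390:600,:520]=cv2.resize(b[235:320,340:550],(520,210),interpolation=cv2.INTER_CUBIC)
cv2.imwrite('pics/v2.png',o); print(manip.get_state()['position'])
```

```text
[ 0.441963   -0.30960914  0.30023781]
```

View pics/v2.png

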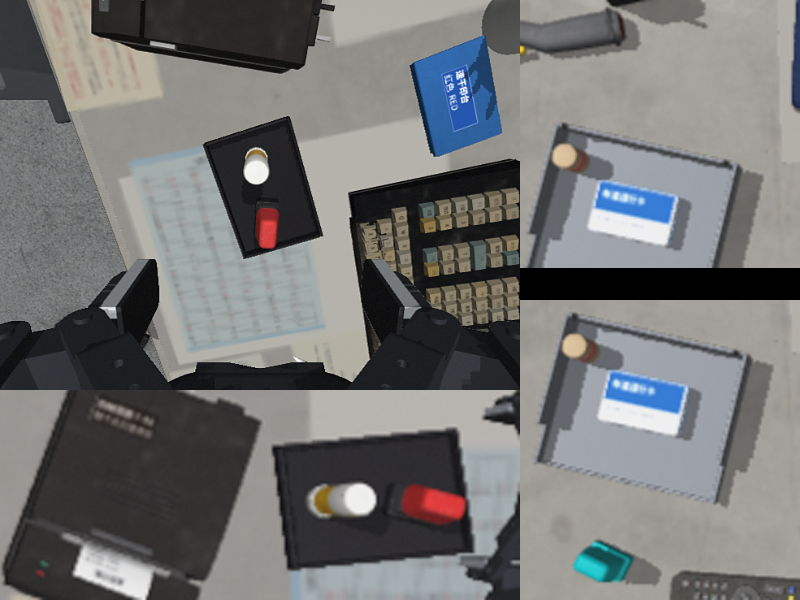

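Emit:
jog_arm:
  deltas: [0,0,0,2,25,0,1,0,0,0,5,70,0,1,0,0,0,10,118,0,1,0,0,0,15,166,0,1,0,0,0,20,214,0,1,0,0,0,25,262,0,1,0,0,0,30,310,0,1,0,0,0,35,358,0,1,0,0,0,40,406,0,1,0,0,0,45,454,0,1,0,0,0,50,502,-5,1,0,0,0,52,540,-15,1,0,0,0,52,561,-40,1,0,0,0,52,561,-80,1,0,0,0,52,561,-125,1,0,0,0,52,561,-170,1,0,0,0,52,561,-210,1,0,0,0,52,561,-240,1,0,0,0,52,561,-255,1,0,0,0,52,561,-260,1]
  grip_force: 45

```text
clock: 17.5
position: [0.4908, 0.2502, 0.0361]
ee_rot: [-0.001, 0.778, 0.628, -0.004]
contact_force: [-0.5, 0.6, 0.0]
width: 0.0851
gripper_force: 0.0
```

Emit:
jog_arm:
  deltas: [0,0,-0.5,0,0,-8,1,0,0,-0.5,0,0,-14,1,0,0,-0.5,0,0,-19,1,0,0,-0.5,0,0,-21,1,0,0,-0.5,0,0,-21,1]

```text
clock: 18.0
position: [0.494, 0.2514, 0.019]
ee_rot: [0.0, 0.781, 0.624, 0.0]
contact_force: [-0.5, -0.3, 0.5]
width: 0.0856
gripper_force: 0.0
```

Emit:
jog_arm:
  deltas: [0,0,0,0,0,0,0.75,0,0,0,0,0,0,0.6,0,0,0,0,0,0,0.4,0,0,0,0,0,0,0,0,0,0,0,0,0,0,0,0,0,0,0,0,0]

```text
clock: 18.6
position: [0.4945, 0.2515, 0.0195]
ee_rot: [0.0, 0.781, 0.624, 0.001]
contact_force: [0.2, -0.3, 5.3]
width: 0.0545
gripper_force: 49.4
```

Emit:
jog_arm:
  deltas: [0,0,0,0,0,10,0,0,0,0,0,0,35,0,0,0,0,0,0,70,0,0,0,0,0,0,110,0,0,0,0,5,-10,150,0,0,0,0,20,-35,190,0,0,0,2,40,-65,225,0,0,0,4,60,-100,250,0,0,0,6,85,-135,265,0,0,0,8,110,-170,275,0,0,0,10,130,-205,280,0,0,0,10,150,-235,280,0,0,0,10,162,-255,280,0,0,0,10,166,-261,280,0,0,0,10,166,-261,280,0,0,0,10,166,-261,280,0,0,0,10,166,-261,280,0]

```text
clock: 20.3
position: [0.6591, -0.0079, 0.299]
ee_rot: [-0.0, 0.723, 0.691, 0.0]
contact_force: [-0.8, -0.7, -1.5]
width: 0.0548
gripper_force: 48.6
```

Run:
```python
from h import *
import json
s=manip.get_state();print(s['position'],s['ee_rot'],s['width'])
c=imaging.calibration('wrist'); im=snap('wrist','w3.png')
json.dump({k:np.array(v).tolist() for k,v in c.items()},open('w3.json','w'))
cv2.imwrite('pics/w3b.png',cv2.resize(im,(800,600),interpolation=cv2.INTER_CUBIC))
```

```text
[ 0.65909845 -0.00789511  0.29903643] [-4.57750058e-04  7.23090432e-01  6.90753219e-01  8.81367997e-05] 0.05479681691001072
```

View pics/w3b.png

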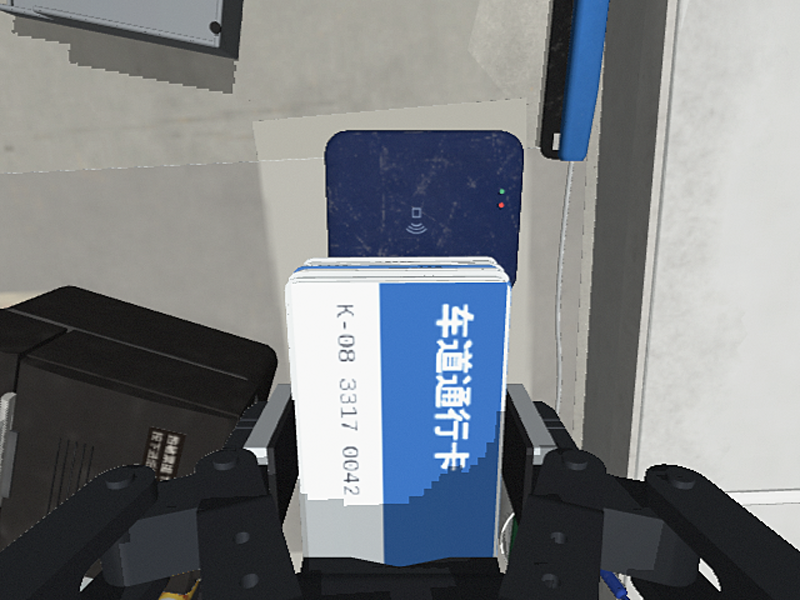

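Run:
```python
from h import *
import json
c=json.load(open('w3.json'))
def P(u,v,z): return px2w('wrist',u*.8,v*.8,z,c)[:2]*1000
for zl,zr in((.027,.027),(.024,.030),(.030,.024)):
    a,b=P(327,160,zl),P(328,255,zl); d,e=P(523,160,zr),P(517.5,270,zr); t1,t2=P(350,130.5,.027),P(500,130.5,.027)
    ang=lambda p,q:np.degrees(np.arctan2(*(q-p)[::-1]))
    print(ang(a,b)+90,ang(d,e)+90,ang(t1,t2),'width',np.linalg.norm(P(327.5,200,zl)-P(521,200,zr)),'midx line',(P(327.5,200,zl)+P(521,200,zr))/2)
    y=np.radians(-2.8);ey=np.array([-np.sin(y),np.cos(y)])
    tm=(P(327,130.5,.027)+P(523,130.5,.027))/2; print('centre',tm-64*ey)
print('icon',P(416,215,.027))
q=[P(285,281,.3065),P(512,283,.3065),P(497,556,.3065),P(301,561,.3065)];q=np.array(q);print(q,q.mean(0));
for i in range(4): d=q[(i+1)%4]-q[i]; print(np.hypot(*d).round(1),np.degrees(np.arctan2(d[1],d[0])).round(1))
# icon in top picture
print('icon top',px2w('top',280+210/5,130+222/5,.027))
```

```text
-4.164961601849356 -1.7878637931745942 -2.5741049952347823 width 145.25085049096583 midx line [678.56150948  30.48178466]
centre [677.55123603  15.94541277]
-4.1649616018493845 -1.78786379317458 -2.5741049952347823 width 144.97820072048927 midx line [678.02299318  30.50599032]
centre [677.55123603  15.94541277]
-4.164961601849214 -1.7878637931746653 -2.5741049952347823 width 145.52507678733147 midx line [679.10002578  30.457579  ]
centre [677.55123603  15.94541277]
icon [671.97209695  19.622462  ]
[[632.58808779  35.6095983 ]
 [687.42960155  32.6481557 ]
 [684.35182027 -47.03852789]
 [628.46741218 -46.25371555]] [658.20923045  -6.25862236]
54.9 -3.1
79.7 -92.2
55.9 179.2
82.0 87.1
icon top [0.6711145 0.0142604 0.027    ]
```

Emit:
jog_arm:
  deltas: [0,0,0,8,13,-20,0,0,0,0,16,25,-55,0,0,0,0,16,25,-95,0,0,0,0,16,25,-135,0,0,0,0,16,25,-170,0,0,0,0,16,25,-200,0,0,0,0,16,25,-225,0,0,0,0,16,25,-240,0,0,0,0,16,25,-248,0,0,0,0,16,25,-252,0,0,0,0,16,25,-252,0,0,0,0,16,25,-252,0]

```text
clock: 21.55
position: [0.6767, 0.0156, 0.048]
ee_rot: [0.001, 0.724, 0.69, 0.001]
contact_force: [-0.1, 0.2, -1.2]
width: 0.0547
gripper_force: 48.5
```

Emit:
jog_arm:
  deltas: [0,0,0,0,0,-1,0,0,0,0,0,0,-2,0,0,0,0,0,0,-3,0,0,0,0,0,0,-3,0]

```text
clock: 21.95
position: [0.6759, 0.0153, 0.0438]
ee_rot: [0.0, 0.724, 0.69, 0.0]
contact_force: [-0.1, -0.5, -1.7]
width: 0.0548
gripper_force: 48.5
```

Run:
```python
from h import *
im=snap('wrist','w4.png');t=snap('top','t4.png')
o=np.hstack([cv2.resize(im,(560,420)),np.zeros((420,240,3),np.uint8)])
o[:264,560:]=cv2.resize(t[130:218,280:360],(240,264),interpolation=cv2.INTER_CUBIC)
cv2.imwrite('pics/v4.png',o)
```

```text
(no output)
```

View pics/v4.png

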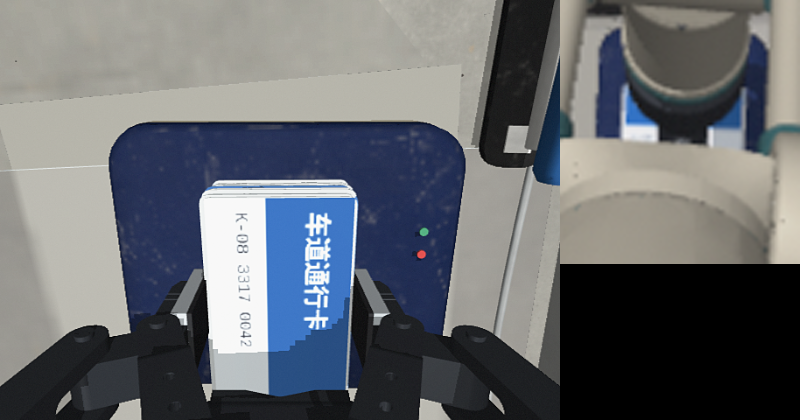

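Run:
```python
from h import *
im=cv2.imread('pics/w4.png')
cv2.imwrite('pics/c4.png',cv2.resize(im[125:265,110:550],(800,255),interpolation=cv2.INTER_CUBIC))
k=640/560
def P(u,v,z): return px2w('wrist',u*k,v*k,z)[:2]*1000
print(manip.get_state()['position'])
e=np.array([np.cos(np.radians(-2.8)),np.sin(np.radians(-2.8))]);n=np.array([-e[1],e[0]])
for nme,p in (('L',P(111.5,185,.027)),('R',P(464,185,.027)),('cardL',P(207,183,.0285)),('cardR',P(353,183,.0285)),('topedge',P(280,122.5,.027)),('cardback',P(280,181,.0285)),('cardtopback',P(280,197,.0505)),('cTL',P(202,200,.0505)),('cTR',P(357,200,.0505))): print(nme,p.round(1),(p@e).round(1),(p@n).round(1))
```

```text
[0.67594261 0.01535572 0.04380606]
L [608.5  60.1] 604.8 89.7
R [752.4  53.3] 748.9 90.0
cardL [647.8  59.3] 644.2 90.9
cardR [706.8  56.6] 703.2 91.0
topedge [678.4  81.6] 673.6 114.6
cardback [677.3  58.8] 673.7 91.8
cardtopback [677.3  57.3] 673.6 90.4
cTL [650.1  57.5] 646.5 89.2
cTR [704.  55.] 700.5 89.3
```

View pics/c4.png

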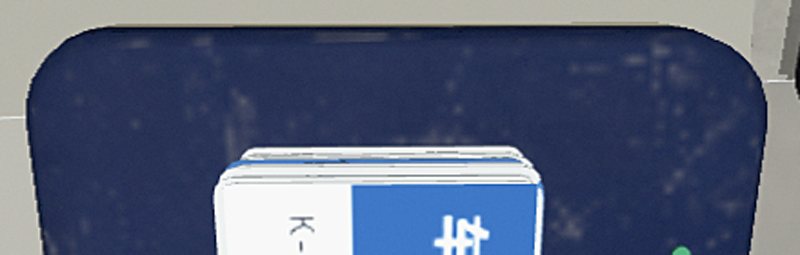

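Emit:
jog_arm:
  deltas: [0,0,0,1.3,1,0,0,0,0,0,2.5,2,0,0,0,0,0,2.5,2,-0.7,0,0,0,0,2.5,2,-1.3,0,0,0,0,2.5,2,-1.3,0]

```text
clock: 22.55
position: [0.6786, 0.0175, 0.0426]
ee_rot: [0.0, 0.724, 0.69, 0.0]
contact_force: [-0.7, -0.1, -2.0]
width: 0.0545
gripper_force: 48.6
```

Emit:
jog_arm:
  deltas: [0,0,0,0,0,-0.7,0,0,0,0,0,0,-1.4,0,0,0,0,0,0,-1.4,0]

```text
clock: 22.85
position: [0.6786, 0.0175, 0.0425]
ee_rot: [0.0, 0.724, 0.69, 0.0]
contact_force: [-2.4, -0.0, 5.8]
width: 0.055
gripper_force: 49.4
```

Run:
```python
from h import *
s=manip.get_state();print(s['position'],s['contact_force'],s['moment'])
```

```text
[0.67858366 0.01748905 0.04251956] [-2.3947289  -0.00774939  5.82688431] [0.04270323 0.23238399 0.01493949]
```

Emit:
jog_arm:
  deltas: [0,0,0,0,0,0.5,0.75,0,0,0,0,0,0.5,0.85,0,0,0,0,0,0.5,1,0,0,0,0,0,0.5,1,0,0,0,0,0,20,1,0,0,0,0,0,60,1,0,0,0,0,0,105,1,0,0,0,0,-20,150,1,0,0,0,0,-50,190,1,0,0,0,0,-60,220,1,0,0,0,0,-60,220,1,0,0,0,0,-60,220,1,0,0,0,0,-60,220,1]

```text
clock: 24.15
position: [0.6776, -0.0421, 0.2593]
ee_rot: [-0.001, 0.724, 0.69, -0.001]
contact_force: [-0.2, 0.4, -0.7]
width: 0.0854
gripper_force: 0.0
```

Run:
```python
from h import *
import json
print(manip.get_state()['position'])
c=imaging.calibration('wrist'); im=snap('wrist','w5.png')
json.dump({k:np.array(v).tolist() for k,v in c.items()},open('w5.json','w'))
cv2.imwrite('pics/c5.png',cv2.resize(im[70:330,180:480],None,fx=2.3,fy=2.3,interpolation=cv2.INTER_CUBIC))
```

```text
[ 0.67756838 -0.04207715  0.25927661]
```

View pics/c5.png

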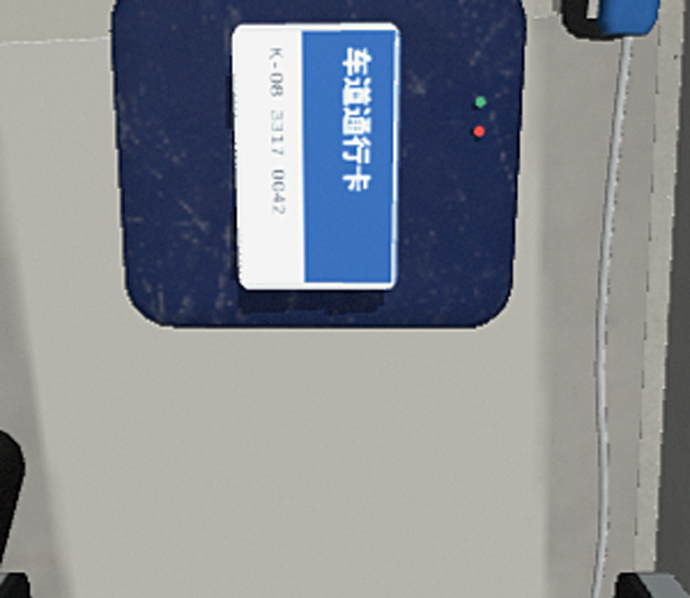

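Run:
```python
from h import *
import json
c=json.load(open('w5.json')); im=cv2.imread('pics/w5.png').astype(int)
def P(u,v,z): return px2w('wrist',u,v,z,c)[:2]*1000
u=int(180+200/2.3)
for v in range(30,90): 
    if im[v,u,0]-im[v,u,2]>25 and im[v,u,2]<90: print('reader far row',v); break
f=lambda a,b:(180+a/2.3,70+b/2.3)
L,R=P(*f(119,155),.027),P(*f(519,155),.027);T=P(u,v,.027);B=P(*f(318,327),.027)
e=np.array([np.cos(np.radians(-2.8)),np.sin(np.radians(-2.8))]);n=np.array([-e[1],e[0]])
print('reader mid',((L+R)/2@e).round(1),((T+B)/2@n).round(1),'size',(R-L)@e,(T-B)@n)
q=np.array([P(*f(232,25),.049),P(*f(401,25),.049),P(*f(397,290),.049),P(*f(239,290),.049)])
print('card mid',q.mean(0)@e,q.mean(0)@n)
for i in range(4): d=q[(i+1)%4]-q[i]; print(np.hypot(*d).round(1),np.degrees(np.arctan2(d[1],d[0])).round(1))
```

```text
reader far row 59
reader mid 676.4 50.3 size 144.991487613103 123.49690544137033
card mid 675.972272803126 50.16877809195162
55.5 -2.7
87.6 -92.3
55.9 177.4
87.6 87.5
```

Emit:
jog_arm:
  deltas: [0,0,-1,-15,-20,5,1,0,0,-2,-40,-55,10,1,0,0,-3,-67,-95,10,1,0,0,-4,-94,-135,10,1,0,0,-5,-121,-175,10,1,0,0,-6,-148,-215,10,1,0,0,-7,-175,-253,10,1,0,0,-8,-200,-290,10,1,0,0,-9,-222,-320,0,1,0,0,-9.5,-236.5,-341.5,0,1,0,0,-9.5,-236.5,-341.5,-20,1,0,0,-9.5,-236.5,-341.5,-50,1,0,0,-9.5,-236.5,-341.5,-80,1,0,0,-9.5,-236.5,-341.5,-80,1,0,0,-9.5,-236.5,-341.5,-80,1]
  grip_force: 40

```text
clock: 25.7
position: [0.4419, -0.3834, 0.1802]
ee_rot: [-0.001, 0.778, 0.628, -0.0]
contact_force: [-0.5, -0.2, 0.5]
width: 0.0855
gripper_force: 0.0
```

Run:
```python
from h import *
for i in range(2):
  s=manip.get_state();print(s['position'],s['ee_rot']); im=snap('wrist','w6.png')
```

```text
[ 0.44188635 -0.38338857  0.18023809] [-1.31127043e-03  7.78178013e-01  6.28042404e-01 -1.63047539e-05]
[ 0.44254154 -0.38415776  0.18156189] [2.29754304e-04 7.78165765e-01 6.28058905e-01 4.45823477e-05]
```

Emit:
jog_arm:
  deltas: [0,0,0,0,0,-35,1,0,0,0,0,0,-70,1,0,0,0,0,0,-100,1,0,0,0,0,0,-118,1,0,0,0,0,0,-126,1,0,0,0,0,0,-126,1,0,0,0,0,0,-126,0,0,0,0,0,0,-126,0,0,0,0,0,0,-126,0,0,0,0,0,0,-126,0,0,0,0,0,0,-126,0,0,0,0,0,0,-126,0,0,0,0,0,0,-126,0,0,0,0,0,0,-126,0]

```text
clock: 27.2
position: [0.4421, -0.3845, 0.0561]
ee_rot: [0.001, 0.778, 0.628, -0.0]
contact_force: [-1.1, 1.6, 5.4]
width: 0.0256
gripper_force: 38.8
```

Run:
```python
from h import *
for i in range(3):
  s=manip.get_state();print(s['position'],s['ee_rot'],s['width']); imaging.get_image('side')
```

```text
[ 0.44209326 -0.38446202  0.05612312] [ 6.41249110e-04  7.78381979e-01  6.27790635e-01 -4.75592197e-05] 0.025557183381569475
[ 0.44211497 -0.38445216  0.05615624] [ 6.58779126e-04  7.78392630e-01  6.27777413e-01 -1.52423303e-05] 0.02565826696554984
[ 0.44209362 -0.38441532  0.05610335] [ 6.03380402e-04  7.78388767e-01  6.27782257e-01 -2.02687257e-05] 0.02595087540287679
```

Emit:
jog_arm:
  deltas: [0,0,0,0,0,10,0,0,0,0,0,0,35,0,0,0,0,0,0,75,0,0,0,0,0,0,120,0,0,0,0,0,0,165,0,0,0,0,0,0,200,0,0,0,0,0,20,210,0,0,0,0,0,55,210,0,0,0,0,0,95,210,0,0,0,0,0,140,210,0,0,0,0,0,185,210,0,0,0,0,0,230,210,0,0,0,0,0,275,210,0,0,0,0,0,320,210,0,0,0,0,0,365,210,0,0,0,0,0,410,210,0,0,0,0,0,455,210,0,0,0,0,0,500,210,0,0,0,0,0,545,210,0,0,0,0,0,585,210,0]

```text
clock: 29.35
position: [0.4395, 0.2034, 0.2639]
ee_rot: [-0.001, 0.778, 0.628, -0.001]
contact_force: [1.0, -0.0, -1.0]
width: 0.0258
gripper_force: 39.0
```

Emit:
jog_arm:
  deltas: [0,0,0,0,25,0,0,0,0,0,0,40.3,-10,0,0,0,0,0,40.3,-40,0,0,0,0,0,40.3,-80,0,0,0,0,0,40.3,-120,0,0,0,0,0,40.3,-155,0,0,0,0,0,40.3,-180,0,0,0,0,0,40.3,-195,0,0,0,0,0,40.3,-203,0,0,0,0,0,40.3,-206,0,0,0,0,0,40.3,-207,0,0,0,0,0,40.3,-207,0]

```text
clock: 30.55
position: [0.4423, 0.2413, 0.0587]
ee_rot: [0.0, 0.778, 0.628, 0.001]
contact_force: [-0.8, 0.7, -0.5]
width: 0.0258
gripper_force: 39.0
```

Emit:
jog_arm:
  deltas: [0,0,0,0,0,-0.7,0,0,0,0,0,0,-1.4,0,0,0,0,0,0,-1.4,0,0,0,0,0,0,-1.4,0]

```text
clock: 30.95
position: [0.4424, 0.2414, 0.0572]
ee_rot: [0.0, 0.778, 0.628, 0.001]
contact_force: [0.0, 0.6, 2.0]
width: 0.0259
gripper_force: 39.3
```

Emit:
jog_arm:
  deltas: [0,0,0,0,0,0,0.5,0,0,0,0,0,0,0.7,0,0,0,0,0,0,1,0,0,0,0,0,0,1,0,0,0,0,0,25,1,0,0,0,0,0,70,1,0,0,0,0,0,115,1,0,0,0,0,0,160,1,0,0,0,0,-20,200,1,0,0,0,0,-65,215,1,0,0,0,0,-110,215,1,0,0,0,0,-155,215,1,0,0,0,0,-200,215,1,0,0,0,0,-246,215,1,0,0,0,0,-292,215,1,0,0,0,0,-338,215,1,0,0,0,0,-384,215,1,0,0,0,0,-430,215,1,0,0,0,0,-475,215,1,0,0,0,0,-515,215,1]

```text
clock: 32.95
position: [0.4415, -0.2761, 0.2716]
ee_rot: [0.0, 0.779, 0.627, -0.0]
contact_force: [1.2, 0.4, -0.3]
width: 0.0852
gripper_force: 0.0
```

Emit:
jog_arm:
  deltas: [0,0,0,0,-25,0,1,0,0,0,0,-36,-10,1,0,0,0,0,-36,-40,1,0,0,0,0,-36,-80,1,0,0,0,0,-36,-120,1,0,0,0,0,-36,-155,1,0,0,0,0,-36,-182,1,0,0,0,0,-36,-197,1,0,0,0,0,-36,-202,1,0,0,0,0,-36,-202,1,0,0,0,0,-36,-202,1]
  grip_force: 25

```text
clock: 34.05
position: [0.4425, -0.3098, 0.0705]
ee_rot: [0.001, 0.778, 0.628, 0.0]
contact_force: [0.8, 0.2, 0.4]
width: 0.0856
gripper_force: 0.0
```

Emit:
jog_arm:
  deltas: [0,0,0,0,0,0,0,0,0,0,0,0,0,0,0,0,0,0,0,0,0,0,0,0,0,0,0,0,0,0,0,0,0,0,0,0,0,0,0,0,0,0,0,0,0,0,0,0,0,0,0,0,0,0,0,0]

```text
clock: 34.85
position: [0.4421, -0.31, 0.0702]
ee_rot: [0.0, 0.778, 0.628, 0.0]
contact_force: [-0.7, 0.8, 5.6]
width: 0.0268
gripper_force: 24.8
```

Emit:
jog_arm:
  deltas: [0,0,0,0,0,10,0,0,0,0,0,0,35,0,0,0,0,0,0,75,0,0,0,0,0,0,120,0,0,0,0,0,0,165,0,0,0,0,0,0,200,0,0,0,0,0,20,210,0,0,0,0,0,55,210,0,0,0,0,0,95,210,0,0,0,0,1,140,210,0,0,0,0,2,185,210,0,0,0,0,3,230,210,0,0,0,0,4,275,210,0,0,0,0,5,320,210,0,0,0,0,6,365,210,0,0,0,0,6,410,210,0,0,0,0,6,455,210,0,0,0,0,6,500,210,0,0,0,0,6,540,210,0,0,0,0,6,575,210,0]

```text
clock: 36.85
position: [0.4459, 0.2675, 0.2786]
ee_rot: [-0.001, 0.778, 0.628, -0.001]
contact_force: [0.9, 0.3, -0.7]
width: 0.0265
gripper_force: 24.7
```

Emit:
jog_arm:
  deltas: [0,0,0,0,15,0,0,0,0,0,0,23.5,0,0,0,0,0,0,23.5,-15,0,0,0,0,0,23.5,-45,0,0,0,0,0,23.5,-85,0,0,0,0,0,23.5,-120,0,0,0,0,0,23.5,-155,0,0,0,0,0,23.5,-180,0,0,0,0,0,23.5,-195,0,0,0,0,0,23.5,-203,0,0,0,0,0,23.5,-206,0,0,0,0,0,23.5,-207,0,0,0,0,0,23.5,-207,0]

```text
clock: 38.15
position: [0.4485, 0.2887, 0.0735]
ee_rot: [0.0, 0.778, 0.628, 0.001]
contact_force: [0.0, -0.1, -0.1]
width: 0.0262
gripper_force: 24.7
```

Emit:
jog_arm:
  deltas: [0,0,0,0,0,-0.7,0,0,0,0,0,0,-1.5,0,0,0,0,0,0,-1.5,0,0,0,0,0,0,-1.5,0]

```text
clock: 38.55
position: [0.448, 0.2888, 0.0714]
ee_rot: [0.0, 0.778, 0.628, 0.0]
contact_force: [-0.1, 0.4, -0.2]
width: 0.0263
gripper_force: 24.7
```

Not in contact yet, so I'll creep down about 1 mm.

Emit:
jog_arm:
  deltas: [0,0,0,0,0,-0.5,0,0,0,0,0,0,-0.5,0,0,0,0,0,0,-0.5,0]

```text
clock: 38.85
position: [0.4481, 0.2888, 0.0712]
ee_rot: [0.0, 0.778, 0.628, 0.0]
contact_force: [-0.5, 0.2, 4.6]
width: 0.0265
gripper_force: 25.1
```

Emit:
jog_arm:
  deltas: [0,0,0,0,0,0,0.5,0,0,0,0,0,0,0.7,0,0,0,0,0,0,1,0,0,0,0,0,0,1,0,0,0,0,0,25,1,0,0,0,0,0,70,1,0,0,0,0,0,115,1,0,0,0,0,0,160,1,0,0,0,4,-10,200,1,0,0,0,8,-20,235,1,0,0,0,11,-28,249,1,0,0,0,11,-28,249,1,0,0,0,11,-28,249,1,0,0,0,11,-28,249,1]

```text
clock: 40.25
position: [0.458, 0.2607, 0.318]
ee_rot: [-0.001, 0.778, 0.628, -0.002]
contact_force: [0.8, -1.0, 0.1]
width: 0.0855
gripper_force: 0.0
```

Run:
```python
from h import *
print(manip.get_state()['position'],manip.get_state()['clock'])
im=snap('wrist','w7.png'); o=cv2.imread('pics/w1.png')
f=lambda i:cv2.resize(i[140:270,265:395],(390,390),interpolation=cv2.INTER_CUBIC)
cv2.imwrite('pics/v7.png',np.hstack([f(o),np.zeros((390,10,3),np.uint8),f(im)]))
```

```text
[0.45803085 0.26071039 0.31795314] 40.25
```

View pics/v7.png

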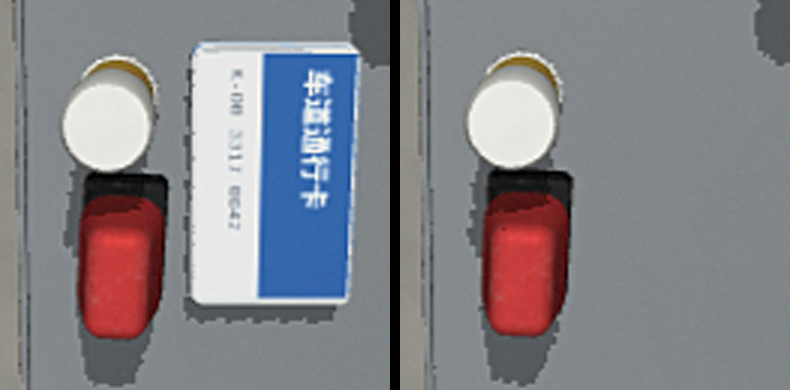

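The stamp and glue stick match their starting pictures to within a pixel or so of the crop and both stand upright. The arm is clear of everything.

```bash
python3 -c "
from rig import manip
print(manip.sign_off())"
```

```text
the job is handed in; nothing more can be done
None
```

The job is handed in at about 40 s of the 147 s allowed: the cards lie flat and square in the middle of the reader, about 1 mm from its centre, and the stamp and glue stick stand back in the tidy, within about 1 mm of where they started.

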